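Seat the blank and snap the toggle clamp shut

TASK

Push the dark wooden blank along its channel until it sits fully home against the fence at the far end of the blue fixture, while the clamp is still open. Then push the red clamp handle over, outwards and down past its dead point, until it snaps flat into lock and the rubber foot holds the blank down. Only push: do not lift the blank out of its channel, and leave the glue bottle, the battery and the cutter with the red cap where they are.

Things in the scene. Friction and masses are not known exactly. Their poses are not given: they have to be found in the camera images.
- fixture: Blue base plate 160 (x) x 200 (y) x 15 mm, fixed. Origin: centre of its underside, on the desk. +x runs along the channel to the fence (roughly away from the robot), +y to the clamp side (left), z up. Channel centred on y = -30 mm, floor at z = 15 mm, between side rails 6 mm high and 64 mm apart. Steel clamp bracket at x = 20 to 50, y = 20 to 86 mm, up to z = 77 mm.
- fence_face (a point): Middle of the near face of the fence, a fixed aluminium bar 14 mm high across the far end of the channel: x = 60, y = -30, z = 22 mm of the fixture, same axes. The blank is home when its far face touches it (blank's centre at fixture x = +15 mm).
- blank: Loose dark walnut blank 90 (x) x 60 (y) x 20 mm, about 0.1 kg, lying in the channel. Origin: centre of its underside; x along the channel, z up. At the start it stands 20 to 40 mm short of the fence.
- lever_pivot (a point): Pivot of the clamp handle, on the fixture at x = 35, y = 62, z = 62 mm; same axes as the fixture. The handle swings about this point's x axis, in its y-z plane.
- lever_grip (a point): Point on the axis of the red plastic handle grip, 100 mm from the pivot. The grip is a round bar 18 mm in diameter that ends 127 mm from the pivot.
- clamp_lever (a joint): Handle angle, rad. 0 = open: almost upright, leaning 0.17 rad from vertical to the fixture's +y. Grows as it is pushed over to +y and down (lean = 0.17 + value). About 6 N at the grip point starts it; resistance fades to nothing at the dead point near 0.95. Short of that it springs back, past it it snaps by itself to the stop at 1.40 (flat, pointing to +y) and stays. The clamp arm follows it.
- clamp_foot: Black rubber foot, 18 mm diameter, under the tip of the clamp arm; origin: centre of its underside. Open, the arm is raised over the channel (x = 25 to 45 mm of the fixture, z about 75 to 135 mm). Locked, the foot presses on the blank with about 5 N, at x = 35, y = -30 mm of the fixture.
- glue_bottle: Upright white glue bottle with red tip, 28 mm diameter, 94 mm high, loose, to the right of the fixture. Bystander. Origin: centre of its underside.
- battery_box: Block battery, 26 x 50 x 17 mm, lying loose to the right of the fixture. Bystander. Origin: centre of its underside.
- cutter_tube_1: Small milling cutter with a square red cap, 13 x 59 x 13 mm, lying loose to the right of the fixture. Bystander. Origin: centre of its underside.
There are look-alikes about, which are no part of the job. There is more than one size of the blank; the job needs the smallest.

How it is judged:
On the way, in this order (a step that is already met when the one before it is completed fails the run):
1. the blank is home against the fence (within 2.5 mm) while the clamp is still open (x of blank in the frame of fixture above 0.0125 m and value of joint clamp_lever below 0.4 rad), for 0.2 s.
2. the clamp handle has gone over its dead point into lock, with the blank still home (value of joint clamp_lever above 1.33 rad and x of blank in the frame of fixture above 0.0125 m), for 0.2 s.
At the end, for the whole second after the job is handed in: The clamp handle rests at its locked stop (joint above 1.33 of 1.40 rad), its foot presses on the blank with more than 2 N, and the blank lies flat and square in the channel (within 0.08 rad), within 2.5 mm of the fence and at rest (all of step 2 and z of blank in the frame of fixture below 0.018 m and angle between the x axis of blank and the x axis of fixture, either way round below 0.08 rad and contact force between clamp_foot and blank above 2 N and linear speed of blank below 0.02 m/s); the robot touches nothing.
It fails at once if the blank is lifted or tipped out of its channel (z of blank in the frame of fixture above 0.023 m or angle between blank's own z axis and vertical above 0.2 rad).
It fails at once if the glue bottle, the battery or the cutter is moved by more than 15 mm or knocked over (distance of any of glue_bottle, battery_box, cutter_tube_1 from where it was at the start of the episode above 0.015 m or angle between glue_bottle's own z axis and vertical above 0.5 rad).
It also fails if it takes over 45 s, if anything falls off the work surface, if the arm or the gripper's body presses on something with over 40 N, if the wrist force passes 120 N, or if a joint passes its speed limit or range.

ROBOT

A 7-joint arm with a two-finger parallel gripper is mounted at the origin on a cart in front of the work surface, level with it; the furniture and walls round the work are solid. World frame = base frame: x ahead of the robot, y to its left, z up, the work surface at z = 0. Lengths are in m, angles in rad, forces in N, time in s.
With the tool pointing down it reaches from about 0.35 to 0.775 m from the base axis. Payload 3.1 kg.
Tool frame: the origin (TCP) lies on the centre line of the jaws, within the pads' length; the fingertips stand 11 mm ahead of it and the grasp point (between the pads) lies 8 mm behind it; z points along the fingers, y is the line along which they close (so a half turn about z gives the same grasp; the last joint's range is limited). The gripper opens to 85 mm and grips with 20 to 120 N. Pads are 22 mm wide; open, the fingers measure 114 mm over their backs; the gripper's body (76 mm by 85 mm) begins 54 mm behind the grasp point. The pads swing forward as they close: fully open they stand 13 mm farther back than shut.
Start: joints at [-0.042, 0.311, 0.014, 1.512, -0.004, 1.319, -0.027], TCP at [0.55, 0, 0.242] pointing down, gripper open.
Joint ranges: [-2.7, 2.7], [-0.3, 1.91], [-1.27, 1.3], [0.12, 2.57], [-1.44, 4.58], [0.2, 2.03], [-3.05, 3.05]. Speed limits (rad/s): [2.79, 2.79, 3.14, 3.14, 3.14, 3.14, 3.14].

INTERFACE

Orientations are given as a 3x3 rotation matrix whose columns are the frame's x, y, z axes.
In Python, from bench import r gives the robot as it stands.
- The arm moves only by the tool drive_tool, never from a script. Its argument "moves" is a list of rows, each an object of numbers: "fingers": the finger opening in mm, from 0 to 85.4; "dx", "dy", "dz": the shift along the tool's x, y, z in mm; "ax", "ay", "az": the turn, a rotation vector about the tool's x, y, z in rad. A call has 1 to 5 rows; each row is the pose to reach, as a shift and turn from the pose commanded when the call began, along the tool's axes at that moment; what a row does not reach only later rows make up. A row lasts 1/10 s, in which the tool goes at most 50 mm and 8.59 degrees, less where a joint would pass 70% of its speed; a pose out of reach is approached as far as the arm can. A call with a gripper value outside its range is refused whole. The fingers move at their own pace and stop on an object; the grip force is fixed at half the most. Time passes only in rows, so rows that repeat a pose let the fingers close. It gives the time, the measured TCP pose, the force, the opening and the grip force at its end, in the units of the state.
- r.observe(): the state, without advancing time (a new reading comes with each control period).
- r.get_image(name): name is "scene" or "side" or "wrist"; returns a dict with "frame" (420x560x3 uint8, blue, green, red), "range_z" (420x560 float32, m along the optical axis (not along the pixel's ray), 0 where there is no reading), "K" (3x3 intrinsics, pixels), "k1" (the pictures are not rectified: a ray, as slopes to the right and down, at radius r is drawn at 1 + k1 r^2 times it, then the intrinsics apply), "rvec" (rotation vector, rad) and "tvec" (3), from world to camera coordinates, as OpenCV has them. Camera axes: x right, y down, z forward; pixel columns grow to the right and rows downward; lengths in m; the calibration is good to about 2 mm. A picture is of the moment at which its call begins.
- r.hand_in(): hands the job in; it is judged then, once.
Trained networks look in the newest picture that a camera, given by its name, has taken for a name from the list of things; names that differ only in an ending like _2 or _b are one class to them, and where a whole thing is asked for, a point or a joint stands for the part that bears it (a point fixed in the world has none). Each returns a list of dicts, best first, with "conf" (0 to 1); they miss things now and then, are a little off and sometimes report something else, mostly with a low value. They report only what shows in the picture. A call takes as long as a camera call. They do not tell look-alikes from the thing itself.
- r.silhouettes(camera, query): "mask" (420x560 bool, what is visible of it) and "centre" ([column, row] as shares, 0 to 1, of the picture: columns of its width, rows of its height, amid what is visible of it).
- r.mark_of(camera, query): "centre" ([column, row] as shares, 0 to 1, of the picture: columns of its width, rows of its height: a listed point, or the origin of a listed thing).
The state is a dict: "time": time; "q": joint angles; "joint_velocities": joint speeds; "joint_efforts": joint torques, N m; "tcp_pos": TCP position; "tcp_rot": TCP orientation; "ft_force": force on the tool from outside, world axes, zero at the start; "ft_torque": the same for the moment, N m; "gripper_width": finger opening in m; "gripper_force": force on a finger pad.
Only numpy, scipy, OpenCV 4.12 (cv2) and the standard library are available. Lean on these libraries where they do the work, as an engineer would, in place of code of your own. Each camera call takes 0.05 s, during which the arm holds its last target. There are 200 camera calls.

## Working session

There is one attempt and no reset: what is moved stays moved. The work goes in short steps, Python scripts to look and compute and a tool call to move; the robot and the scene stay as the last step left them, time stands still between calls to the robot, and variables do not carry over. Pictures are saved under pics/ and viewed, at most 10 in all, crops included, and the job is handed in when it is done.

Besides the shell and the picture viewer there is one more tool, called as name(argument=value, ...) on one line, values as JSON. drive_tool: Moves the arm, as the interface text tells. Its arguments: {"type":"object","properties":{"moves":{"type":"array","items":{"type":"object","properties":{"fingers":{"type":"number"},"dx":{"type":"number"},"dy":{"type":"number"},"dz":{"type":"number"},"ax":{"type":"number"},"ay":{"type":"number"},"az":{"type":"number"}}}}},"required":["moves"]}

```bash
ls; mkdir -p pics
cat > h.py <<'E'
import numpy as np,cv2
from bench import r
def unproj(im,u,v,d=None,z=None):
    K=im["K"];k1=im["k1"];R,_=cv2.Rodrigues(np.array(im["rvec"],float));t=np.array(im["tvec"],float).ravel()
    p=cv2.undistortPoints(np.array([[[u,v]]],float),K,np.array([k1,0,0,0,0.]))[0,0]
    ray=np.array([p[0],p[1],1.]);o=-R.T@t;w=R.T@ray
    if z is not None: return o+w*(z-o[2])/w[2]
    if d is None: d=im["range_z"][int(round(v)),int(round(u))]
    return o+w*d
def proj(im,P):
    return cv2.projectPoints(np.array(P,float).reshape(-1,3),np.array(im["rvec"],float),np.array(im["tvec"],float),im["K"],np.array([im["k1"],0,0,0,0.]))[0].reshape(-1,2)
E
python3 - <<'E'
from h import *
a=r.get_image("scene");
for q in ["blank","fixture","fence_face","lever_pivot","lever_grip","clamp_foot","glue_bottle","battery_box","cutter_tube_1"]:
    for m in r.mark_of("scene",q):
        u,v=m["centre"][0]*560,m["centre"][1]*420
        print(q,round(m["conf"],2),round(u),round(v),unproj(a,u,v).round(3))
b=r.get_image("side")
cv2.imwrite("pics/scene.png",cv2.resize(a["frame"],(784,588)));cv2.imwrite("pics/side.png",cv2.resize(b["frame"],(784,588)))
for q in ["blank","fixture","fence_face","lever_pivot","lever_grip"]:
    for m in r.mark_of("side",q):
        u,v=m["centre"][0]*560,m["centre"][1]*420
        print(q,round(m["conf"],2),round(u),round(v),unproj(b,u,v).round(3))
E
```

```text
pics
blank 0.71 323 317 [ 0.457 -0.511  0.031]
blank 0.71 227 291 [ 0.308 -0.353  0.029]
blank 0.68 298 225 [ 0.577 -0.17   0.016]
blank 0.66 279 232 [ 0.504 -0.203  0.035]
fixture 0.81 275 229 [ 0.5   -0.186  0.035]
fixture 0.46 302 276 [ 0.497 -0.344 -0.001]
fixture 0.27 299 224 [ 0.574 -0.176  0.024]
fence_face 0.61 299 225 [ 0.576 -0.176  0.022]
fence_face 0.34 281 197 [ 0.56  -0.093  0.07 ]
fence_face 0.2 292 209 [ 0.547 -0.188  0.084]
lever_pivot 0.7 280 197 [ 0.558 -0.09   0.066]
lever_grip 0.64 278 163 [ 0.558 -0.078  0.166]
clamp_foot 0.43 292 210 [ 0.599 -0.09   0.015]
glue_bottle 0.6 305 260 [ 0.521 -0.312  0.016]
battery_box 0.47 277 268 [ 0.445 -0.312  0.017]
cutter_tube_1 0.58 304 276 [ 0.5   -0.35   0.001]
cutter_tube_1 0.4 280 200 [ 0.548 -0.116  0.073]
blank 0.93 276 230 [ 0.506 -0.201  0.033]
blank 0.69 325 336 [ 0.463 -0.516  0.029]
blank 0.55 209 307 [ 0.307 -0.376  0.028]
fixture 0.67 273 228 [ 0.502 -0.192  0.034]
fence_face 0.73 303 222 [ 0.577 -0.184  0.027]
fence_face 0.31 293 202 [ 0.548 -0.191  0.088]
lever_pivot 0.94 279 192 [ 0.55  -0.105  0.069]
lever_grip 0.67 282 152 [0.699 0.223 0.01 ]
```

View pics/scene.png

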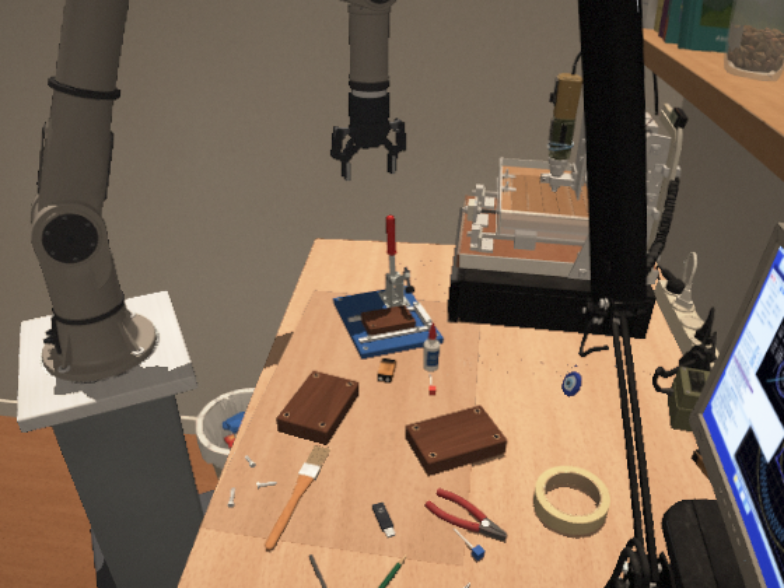

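View pics/side.png

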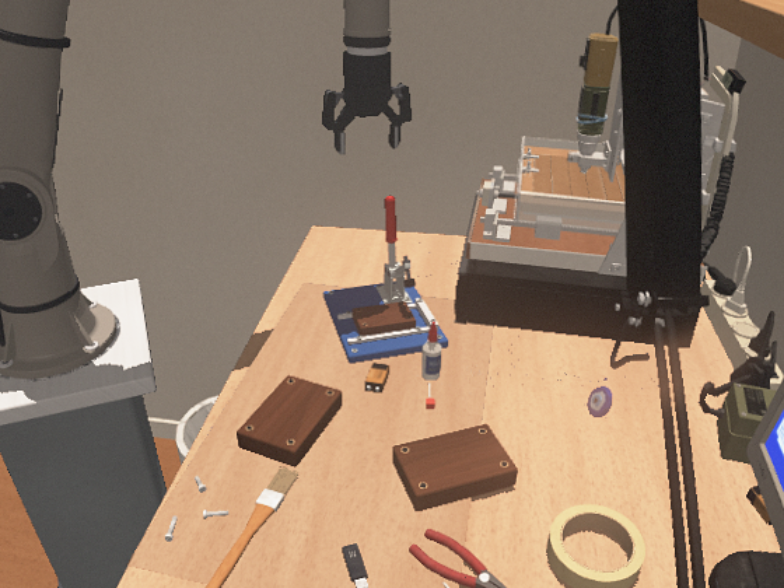

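The blank could be any of three in the scene image: the one in the fixture at (279,232), a larger look-alike at (227,291), or another larger one at (323,317). I pick the smallest, the one in the channel. Next I fit the fixture pose and check that choice in a close crop.

```bash
cat >> h.py <<'E'
def cloud(im):
    d=im["range_z"];v,u=np.nonzero(d>0)
    p=cv2.undistortPoints(np.stack([u,v],1).astype(float)[:,None],im["K"],np.array([im["k1"],0,0,0,0.]))[:,0]
    R,_=cv2.Rodrigues(np.array(im["rvec"],float));t=np.array(im["tvec"],float).ravel()
    z=d[v,u];P=np.c_[p*z[:,None],z]
    return (P-t)@R, im["frame"][v,u].astype(int)
E
python3 - <<'E'
from h import *
for n in ["scene","side","wrist"]:
    im=r.get_image(n);P,c=cloud(im)
    box=(P[:,0]>.35)&(P[:,0]<.68)&(P[:,1]<0)&(P[:,1]>-.35)
    m=box&(P[:,2]<.025)&(P[:,2]>.003)&(c[:,0]>c[:,2]*1.6)&(c[:,0]>50)
    print(n,m.sum())
    if m.sum()>50:
        rc=cv2.minAreaRect(P[m][:,:2].astype(np.float32));print(rc,cv2.boxPoints(rc).round(3).tolist())
    red=box&(c[:,2]>110)&(c[:,1]<60)&(P[:,2]>.1)
    if red.sum()>5: print("red",red.sum(),P[red].mean(0),P[red].min(0),P[red].max(0))
    if n=="wrist": cv2.imwrite("pics/w0.png",im["frame"])
    else:
        f=im["frame"][130:270,200:350];cv2.imwrite(f"pics/crop_{n}.png",cv2.resize(f,None,fx=5,fy=4.2,interpolation=cv2.INTER_CUBIC) if 0 else cv2.resize(f,(600,560),interpolation=cv2.INTER_CUBIC))
E
```

```text
scene 1209
((0.5130473375320435, -0.18055695295333862), (0.26848527789115906, 0.15766867995262146), 83.83906555175781) [[0.41999998688697815, -0.3059999942779541], [0.5770000219345093, -0.32199999690055847], [0.6060000061988831, -0.0560000017285347], [0.4490000009536743, -0.039000000804662704]]
red 17 [ 0.56177773 -0.0734241   0.17213611] [ 0.55503033 -0.08484782  0.11484889] [ 0.56775054 -0.06895575  0.1879272 ]
side 647
((0.5184731483459473, -0.1509634554386139), (0.19679561257362366, 0.1574934422969818), 82.86279296875) [[0.42800000309944153, -0.23899999260902405], [0.5839999914169312, -0.257999986410141], [0.609000027179718, -0.06300000101327896], [0.453000009059906, -0.04399999976158142]]
red 117 [ 0.55942703 -0.08063972  0.15094856] [ 0.55145521 -0.09046659  0.11113411] [ 0.56830079 -0.07215098  0.18173114]
wrist 5265
((0.5209898948669434, -0.1441485732793808), (0.1983402967453003, 0.15858903527259827), 83.92269897460938) [[0.4320000112056732, -0.23399999737739563], [0.5889999866485596, -0.25099998712539673], [0.6100000143051147, -0.05400000140070915], [0.453000009059906, -0.03700000047683716]]
red 481 [ 0.56490786 -0.06513289  0.17877298] [ 0.55504404 -0.07840847  0.11122413] [ 0.57259339 -0.05823918  0.18772723]
```

View pics/crop_scene.png

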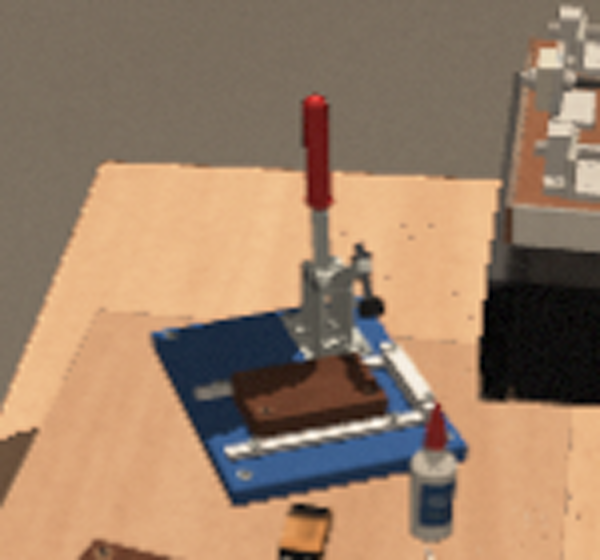

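View pics/w0.png

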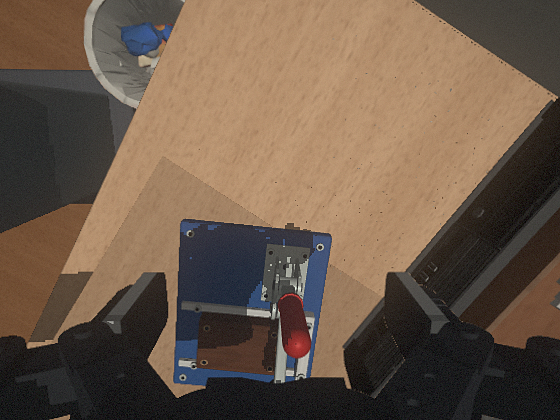

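The crop confirms the choice: the small blank lies in the blue fixture's channel, with the handle upright and the clamp arm raised. The wrist view shows the blank at (235,340) and the grip at (295,330). I'll now work out the moves.

```bash
cat >> h.py <<'E'
yaw=-0.113; C=np.array([.520,-.148,0]); Rf=cv2.Rodrigues(np.array([0,0,yaw]))[0]
def fx(P): return (np.asarray(P)-C)@Rf
def wd(p): return C+Rf@np.asarray(p)/1.
def to(p):  # shift in tool axes (mm) to fixture point (mm) for the TCP
    s=r.observe(); return (np.array(s["tcp_rot"]).T@(wd(np.array(p)/1000)-s["tcp_pos"])*1000).round(1)
E
python3 - <<'E'
from h import *
s=r.observe();print(s["time"],s["tcp_pos"],np.array(s["tcp_rot"]).round(3),s["gripper_width"])
print(to([-105,-30,220]))
T=np.array(s["tcp_rot"]);
print(cv2.Rodrigues(T.T@Rf@np.array([[0,1,0],[1,0,0],[0,0,-1.]]))[0].T, cv2.Rodrigues(T.T@Rf@np.array([[1,0,0],[0,-1,0],[0,0,-1.]]))[0].T)
E
```

```text
0.95 [ 5.50026936e-01 -1.99148303e-06  2.42322064e-01] [[-0.  1.  0.]
 [ 1.  0. -0.]
 [-0.  0. -1.]] 0.08521280539026176
[-166.  -137.7   22.3]
[[8.02271958e-05 3.81707656e-05 1.13023511e-01]] [[ 9.44437929e-05 -3.35476112e-05  1.68381984e+00]]
```

drive_tool(moves=[{"dx": -40, "dy": -50, "dz": 0, "az": 0.05, "fingers": 0}, {"dx": -80, "dy": -90, "az": 0.113, "fingers": 0}, {"dx": -120, "dy": -125, "az": 0.113, "fingers": 0}, {"dx": -166, "dy": -138, "dz": 0, "az": 0.113, "fingers": 0}, {"dx": -166, "dy": -138, "dz": 0, "az": 0.113, "fingers": 0}])

```text
schema error: expected keys fingers, dx, dy, dz, ax, ay, az
```

Run:
```python
from h import *
im=r.get_image("wrist");P,c=cloud(im)
print(r.observe()["tcp_pos"],r.observe()["gripper_width"])
F=fx(P)
m=(P[:,2]<.025)&(P[:,2]>.003)&(c[:,0]>c[:,2]*1.6)&(c[:,0]>50)&(abs(F[:,0])<.15)&(abs(F[:,1])<.16)
rc=cv2.minAreaRect(P[m][:,:2].astype(np.float32));print(m.sum(),rc,cv2.boxPoints(rc).round(3).tolist())
b=(F[:,2]>.028)&(F[:,2]<.042)&(c[:,2]>c[:,0]*1.25)&(abs(F[:,0])<.09)&(abs(F[:,1]+.03)<.05)
if b.sum()>20:
    print(b.sum(),np.percentile(F[b],[1,50,99],axis=0)); rc=cv2.minAreaRect(F[b][:,:2].astype(np.float32));print(rc)
print(to([-105,-30,32]))
cv2.imwrite("pics/w1.png",im["frame"])
```

```text
[5.49997789e-01 4.36915099e-05 2.42290765e-01] 0.08527819779745763
5287 ((0.5208844542503357, -0.14393967390060425), (0.19836056232452393, 0.1583629697561264), 83.74821472167969) [[0.4309999942779541, -0.23399999737739563], [0.5889999866485596, -0.25099998712539673], [0.6100000143051147, -0.05400000140070915], [0.453000009059906, -0.03700000047683716]]
3799 [[-0.04888348 -0.05482225  0.02945585]
 [-0.00779069 -0.02436337  0.03385367]
 [ 0.03365989  0.00416179  0.03556947]]
((0.008517943322658539, -0.025809617713093758), (0.11766503751277924, 0.06157245114445686), 0.13431362807750702)
[-166.  -137.7  210.3]
```

View pics/w1.png

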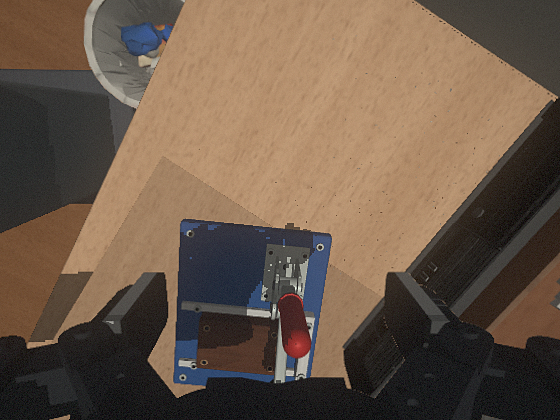

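The move was refused because every row needs all the keys, so the view hasn't changed. The blank is at (235,340), with its near face at about fixture x = −50.

drive_tool(moves=[{"dx": -40, "dy": -50, "dz": 0, "ax": 0, "ay": 0, "az": 0.05, "fingers": 0}, {"dx": -80, "dy": -90, "dz": 0, "ax": 0, "ay": 0, "az": 0.11, "fingers": 0}, {"dx": -120, "dy": -125, "dz": 0, "ax": 0, "ay": 0, "az": 0.11, "fingers": 0}, {"dx": -164, "dy": -138, "dz": 0, "ax": 0, "ay": 0, "az": 0.11, "fingers": 0}, {"dx": -164, "dy": -138, "dz": 0, "ax": 0, "ay": 0, "az": 0.11, "fingers": 0}])

```text
time: 1.5
tcp_pos: [0.4088, -0.1694, 0.2428]
tcp_rot: [[0.118, 0.993, -0.0], [0.993, -0.118, -0.003], [-0.003, 0.0, -1.0]]
ft_force: [0.6, -0.3, -0.1]
gripper_width: 0.0122
gripper_force: 0.0
```

```bash
sed -i 's/^yaw=-0.113; C=np.array(\[.520,-.148,0\])/yaw=-0.110; C=np.array([.5205,-.145,0])/' h.py
python3 - <<'E'
from h import *
im=r.get_image("wrist");P,c=cloud(im)
print(r.observe()["tcp_pos"],r.observe()["gripper_width"],r.observe()["time"])
F=fx(P)
for n in ["scene","side"]:
    q=r.get_image(n)
    m=r.mark_of(n,"blank");
    for k in m: print(n,k["conf"],fx(unproj(q,k["centre"][0]*560,k["centre"][1]*420,z=.015)).round(3))
print(to([-105,-30,32]))
cv2.imwrite("pics/w2.png",im["frame"])
E
```

```text
[ 0.40849488 -0.17073927  0.24281842] 0.004519080598055661 1.55
scene 0.74 [-0.011 -0.359  0.015]
scene 0.67 [-0.001 -0.032  0.015]
scene 0.59 [-0.186 -0.218  0.015]
side 0.82 [-0.187 -0.238  0.015]
side 0.58 [-0.005 -0.031  0.015]
side 0.56 [-0.012 -0.361  0.015]
[ -1.1  -0.  210.3]
```

View pics/w2.png

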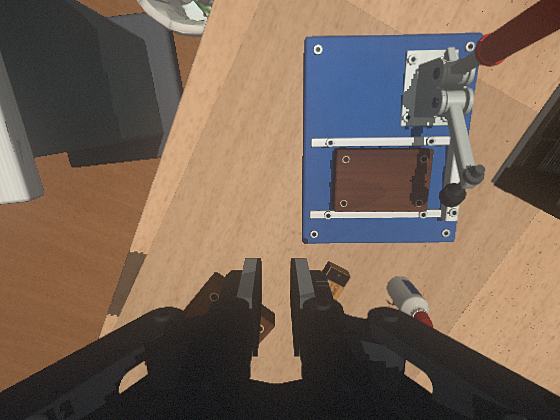

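The wrist view shows the whole plate, with corners at (305,37), (480,37), (453,240) and (303,242). The blank is at (382,180) and there is a gap to the fence. The handle is at (530,30).

Run:
```python
from h import *
im=r.get_image("wrist");P,c=cloud(im);F=fx(P)
m=(P[:,2]<.025)&(P[:,2]>.003)&(c[:,0]>c[:,2]*1.6)&(c[:,0]>50)&(abs(F[:,0])<.15)&(abs(F[:,1])<.16)
rc=cv2.minAreaRect(P[m][:,:2].astype(np.float32));print(m.sum(),rc)
for q in [(332,150),(428,150),(430,211),(332,211),(444,215)]: print(fx(unproj(im,*q,z=.035)).round(4))
for q in [(305,37),(303,242)]: print(fx(unproj(im,*q,z=.015)).round(4))
print(to([-105,-30,32]))
```

```text
17251 ((0.5204027891159058, -0.14423051476478577), (0.19764089584350586, 0.15861263871192932), 83.74138641357422)
[-0.0516  0.0088  0.035 ]
[0.0363 0.0087 0.035 ]
[ 0.0449 -0.0491  0.035 ]
[-0.049  -0.0493  0.035 ]
[ 0.0586 -0.0531  0.035 ]
[-0.0774  0.1069  0.015 ]
[-0.0747 -0.0881  0.015 ]
[-1.400e+00 -1.000e-01  2.102e+02]
```

Run:
```python
from h import *
im=r.get_image("wrist")
f=im["frame"].astype(int)
print(r.observe()["tcp_pos"],np.array(r.observe()["tcp_rot"]).round(3))
bl=((f[...,0]>f[...,2]*1.6)&(f[...,0]>50)).astype(np.uint8)
n,l,s,_=cv2.connectedComponentsWithStats(bl);i=1+s[1:,4].argmax();print(s[i])
ys,xs=np.nonzero(l==i);bx=cv2.boxPoints(cv2.minAreaRect(np.stack([xs,ys],1).astype(np.float32)));print(bx)
for u,v in [(310,100),(310,200),(380,180),(350,60),(440,230)]: print(u,v,fx(unproj(im,u,v)).round(4),fx(unproj(im,u,v,z=.015)).round(4))
for u,v in bx: print(fx(unproj(im,u,v,z=.015)).round(4))
for q in r.silhouettes("wrist","blank")[:2]:
    b=cv2.minAreaRect(np.argwhere(q["mask"])[:,::-1].astype(np.float32));print(q["conf"],b,q["centre"]);
    for u,v in cv2.boxPoints(b): print(fx(unproj(im,u,v,z=.035)).round(4))
```

```text
[ 0.4129686  -0.16213332  0.24219797] [[ 0.106  0.994  0.   ]
 [ 0.994 -0.106  0.001]
 [ 0.001  0.    -1.   ]]
[  299    47   179   205 16014]
[[298.44058  250.71638 ]
 [302.4753    43.600178]
 [477.09738   47.001907]
 [473.06265  254.11812 ]]
310 100 [-0.0713  0.0538  0.0138] [-0.0714  0.0537  0.015 ]
310 200 [-0.0685 -0.0427  0.0147] [-0.0686 -0.0427  0.015 ]
380 180 [-0.0054 -0.0186  0.0355] [ 0.0006 -0.0221  0.015 ]
350 60 [-0.0357  0.0885  0.0136] [-0.036   0.0883  0.015 ]
440 230 [ 0.0607 -0.0704  0.0266] [ 0.0662 -0.0741  0.015 ]
[-0.0792 -0.0975  0.015 ]
[-0.0797  0.1019  0.015 ]
[0.0769 0.0983 0.015 ]
[ 0.1035 -0.1004  0.015 ]
0.91 ((185.849853515625, 330.74603271484375), (33.574867248535156, 119.32077026367188), 42.709388732910156) [0.3704, 0.7195]
[-0.2568 -0.2194  0.035 ]
[-0.1657 -0.1169  0.035 ]
[-0.1413 -0.1423  0.035 ]
[-0.2325 -0.2485  0.035 ]
0.79 ((378.2268981933594, 189.02230834960938), (100.72880554199219, 63.62583923339844), 1.0416266918182373) [0.6727, 0.4517]
[-0.0532 -0.0579  0.035 ]
[-0.0546  0.0034  0.035 ]
[0.0382 0.0018 0.035 ]
[ 0.0442 -0.0594  0.035 ]
```

drive_tool(moves=[{"dx": 3, "dy": 0, "dz": 50, "ax": 0, "ay": 0, "az": 0, "fingers": 0}, {"dx": 3, "dy": 0, "dz": 100, "ax": 0, "ay": 0, "az": 0, "fingers": 0}, {"dx": 3, "dy": 0, "dz": 150, "ax": 0, "ay": 0, "az": 0, "fingers": 0}, {"dx": 3, "dy": 0, "dz": 190, "ax": 0, "ay": 0, "az": 0, "fingers": 0}, {"dx": 3, "dy": 0, "dz": 208, "ax": 0, "ay": 0, "az": 0, "fingers": 0}])

```text
time: 2.4
tcp_pos: [0.4098, -0.1587, 0.0305]
tcp_rot: [[0.107, 0.994, -0.007], [0.994, -0.107, 0.003], [0.002, -0.007, -1.0]]
ft_force: [0.2, -0.0, 0.2]
gripper_width: -0.0002
gripper_force: 0.0
```

drive_tool(moves=[{"dx": 0, "dy": 4, "dz": 0, "ax": 0, "ay": 0, "az": 0, "fingers": 0}, {"dx": 0, "dy": 8, "dz": 0, "ax": 0, "ay": 0, "az": 0, "fingers": 0}, {"dx": 0, "dy": 12, "dz": 0, "ax": 0, "ay": 0, "az": 0, "fingers": 0}, {"dx": 0, "dy": 16, "dz": 0, "ax": 0, "ay": 0, "az": 0, "fingers": 0}, {"dx": 0, "dy": 20, "dz": 0, "ax": 0, "ay": 0, "az": 0, "fingers": 0}])

```text
time: 2.9
tcp_pos: [0.4338, -0.1635, 0.0355]
tcp_rot: [[0.11, 0.994, 0.003], [0.994, -0.11, -0.001], [-0.0, 0.003, -1.0]]
ft_force: [1.4, 0.3, 0.5]
gripper_width: 0.0001
gripper_force: 0.0
```

```bash
sed -i 's/-.145,0/-.1438,0/' h.py
python3 - <<'E'
from h import *
s=r.observe();print(s["time"],fx(s["tcp_pos"]).round(4),s["ft_force"])
E
```

```text
2.9 [-0.0841 -0.0291  0.0355] [1.3519696  0.29440034 0.50416316]
```

drive_tool(moves=[{"dx": 0, "dy": 5, "dz": 2, "ax": 0, "ay": 0, "az": 0, "fingers": 0}, {"dx": 0, "dy": 10, "dz": 2, "ax": 0, "ay": 0, "az": 0, "fingers": 0}, {"dx": 0, "dy": 15, "dz": 2, "ax": 0, "ay": 0, "az": 0, "fingers": 0}, {"dx": 0, "dy": 20, "dz": 2, "ax": 0, "ay": 0, "az": 0, "fingers": 0}, {"dx": 0, "dy": 24, "dz": 2, "ax": 0, "ay": 0, "az": 0, "fingers": 0}])

```text
time: 3.4
tcp_pos: [0.4561, -0.1658, 0.0322]
tcp_rot: [[0.11, 0.994, -0.001], [0.994, -0.11, 0.0], [0.0, -0.001, -1.0]]
ft_force: [-1.5, 0.3, 1.0]
gripper_width: 0.0003
gripper_force: 0.6
```

drive_tool(moves=[{"dx": 0, "dy": 3, "dz": 0, "ax": 0, "ay": 0, "az": 0, "fingers": 0}, {"dx": 0, "dy": 5, "dz": 0, "ax": 0, "ay": 0, "az": 0, "fingers": 0}, {"dx": 0, "dy": 7, "dz": 0, "ax": 0, "ay": 0, "az": 0, "fingers": 0}, {"dx": 0, "dy": 7, "dz": 0, "ax": 0, "ay": 0, "az": 0, "fingers": 0}])

```text
time: 3.8
tcp_pos: [0.4635, -0.1666, 0.0323]
tcp_rot: [[0.11, 0.994, 0.001], [0.994, -0.11, -0.0], [-0.0, 0.001, -1.0]]
ft_force: [0.4, 0.7, 0.1]
gripper_width: 0.0
gripper_force: 0.0
```

```bash
cat > bl.py <<'E'
from h import *
im=r.get_image("wrist")
s=r.observe();print(s["time"],fx(s["tcp_pos"]).round(4),np.array(s["ft_force"]).round(1))
for q in r.silhouettes("wrist","blank")[:3]:
    b=cv2.minAreaRect(np.argwhere(q["mask"])[:,::-1].astype(np.float32));print(q["conf"])
    for u,v in cv2.boxPoints(b): print(fx(unproj(im,u,v,z=.035)).round(4))
cv2.imwrite("pics/w%d.png"%(s["time"]*100),im["frame"])
E
python3 bl.py; ls pics
```

```text
3.85 [-0.0542 -0.029   0.0323] [-0.5  0.6 -0.1]
0.62
[-0.0402 -0.0594  0.035 ]
[-0.0412  0.0046  0.035 ]
[0.0477 0.0039 0.035 ]
[ 0.0593 -0.0591  0.035 ]
crop_scene.png
crop_side.png
scene.png
side.png
w0.png
w1.png
w2.png
w385.png
```

drive_tool(moves=[{"dx": 0, "dy": 3, "dz": 0, "ax": 0, "ay": 0, "az": 0, "fingers": 0}, {"dx": 0, "dy": 6, "dz": 0, "ax": 0, "ay": 0, "az": 0, "fingers": 0}, {"dx": 0, "dy": 9, "dz": 0, "ax": 0, "ay": 0, "az": 0, "fingers": 0}, {"dx": 0, "dy": 11, "dz": 0, "ax": 0, "ay": 0, "az": 0, "fingers": 0}])

```text
time: 4.3
tcp_pos: [0.4732, -0.1678, 0.0321]
tcp_rot: [[0.11, 0.994, -0.002], [0.994, -0.11, 0.0], [0.0, -0.002, -1.0]]
ft_force: [-4.9, 0.1, 3.9]
gripper_width: 0.0002
gripper_force: 2.6
```

drive_tool(moves=[{"dx": 0, "dy": 1, "dz": 0, "ax": 0, "ay": 0, "az": 0, "fingers": 0}, {"dx": 0, "dy": 2, "dz": 0, "ax": 0, "ay": 0, "az": 0, "fingers": 0}, {"dx": 0, "dy": 3, "dz": 0, "ax": 0, "ay": 0, "az": 0, "fingers": 0}])

```text
time: 4.6
tcp_pos: [0.4733, -0.1677, 0.0319]
tcp_rot: [[0.11, 0.994, -0.008], [0.994, -0.11, 0.002], [0.001, -0.008, -1.0]]
ft_force: [-9.5, 1.2, 7.7]
gripper_width: 0.0003
gripper_force: 4.7
```

```bash
python3 bl.py
```

```text
4.65 [-0.0443 -0.029   0.0318] [-8.2  0.8  7.2]
```

drive_tool(moves=[{"dx": 0, "dy": 1, "dz": 0, "ax": 0, "ay": 0, "az": 0, "fingers": 0}, {"dx": 0, "dy": 1, "dz": 0, "ax": 0, "ay": 0, "az": 0, "fingers": 0}, {"dx": 0, "dy": -5, "dz": 0, "ax": 0, "ay": 0, "az": 0, "fingers": 0}, {"dx": 0, "dy": -30, "dz": 0, "ax": 0, "ay": 0, "az": 0, "fingers": 0}, {"dx": 0, "dy": -55, "dz": 0, "ax": 0, "ay": 0, "az": 0, "fingers": 0}])

```text
time: 5.2
tcp_pos: [0.4235, -0.1622, 0.0326]
tcp_rot: [[0.109, 0.994, 0.003], [0.994, -0.109, -0.001], [-0.001, 0.004, -1.0]]
ft_force: [0.5, 0.3, -0.2]
gripper_width: 0.0
gripper_force: 0.0
```

drive_tool(moves=[{"dx": 0, "dy": 0, "dz": -50, "ax": 0, "ay": 0, "az": 0, "fingers": 0}, {"dx": 0, "dy": 0, "dz": -100, "ax": 0, "ay": 0, "az": 0, "fingers": 0}, {"dx": 0, "dy": 0, "dz": -150, "ax": 0, "ay": 0, "az": 0, "fingers": 0}, {"dx": 0, "dy": 0, "dz": -200, "ax": 0, "ay": 0, "az": 0, "fingers": 0}, {"dx": 0, "dy": 0, "dz": -210, "ax": 0, "ay": 0, "az": 0, "fingers": 0}])

```text
time: 5.7
tcp_pos: [0.427, -0.1635, 0.2493]
tcp_rot: [[0.109, 0.994, 0.016], [0.994, -0.109, -0.004], [-0.003, 0.016, -1.0]]
ft_force: [0.8, -1.0, 0.3]
gripper_width: -0.0002
gripper_force: 0.0
```

drive_tool(moves=[{"dx": 0, "dy": 0, "dz": 0, "ax": 0, "ay": 0, "az": 0, "fingers": 0}, {"dx": 0, "dy": 0, "dz": 0, "ax": 0, "ay": 0, "az": 0, "fingers": 0}, {"dx": 0, "dy": 0, "dz": 0, "ax": 0, "ay": 0, "az": 0, "fingers": 0}])

```text
time: 6.0
tcp_pos: [0.4212, -0.1616, 0.2401]
tcp_rot: [[0.11, 0.994, -0.004], [0.994, -0.11, 0.001], [0.001, -0.004, -1.0]]
ft_force: [0.2, 1.0, 0.5]
gripper_width: 0.0001
gripper_force: 0.0
```

```bash
python3 bl.py
python3 - <<'E'
from h import *
import glob
f=cv2.imread(sorted(glob.glob("pics/w[0-9][0-9][0-9]*.png"))[-1]);cv2.imwrite("pics/last.png",cv2.resize(f[10:290,240:560],(640,560)))
E
```

```text
6.05 [-0.0968 -0.0286  0.2402] [-0.8  0.7  0.6]
0.92
[-0.035   0.0022  0.035 ]
[0.0551 0.0019 0.035 ]
[ 0.0626 -0.0591  0.035 ]
[-0.032  -0.0592  0.035 ]
0.6
[-0.2574 -0.216   0.035 ]
[-0.1639 -0.1163  0.035 ]
[-0.1375 -0.1454  0.035 ]
[-0.2313 -0.2492  0.035 ]
```

View pics/last.png

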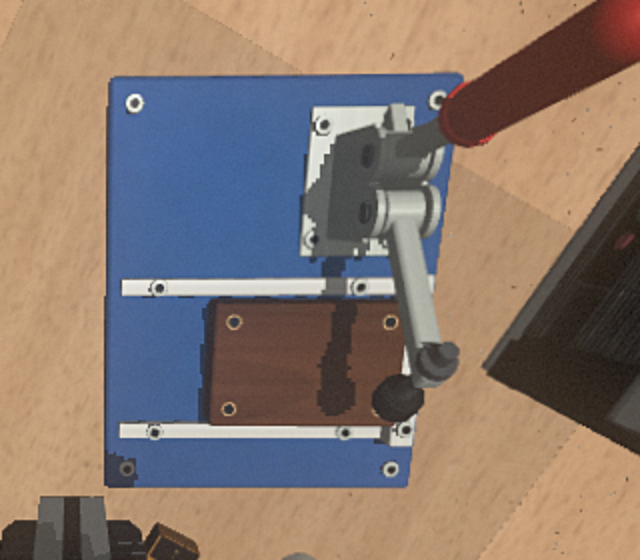

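The blank is now flush with the fence at (402,330) in the crop, square between the rails, and the clamp is still open. Next is the handle.

drive_tool(moves=[{"dx": 16, "dy": 33, "dz": 0, "ax": 0, "ay": 0, "az": 0, "fingers": 0}, {"dx": 32, "dy": 66, "dz": 0, "ax": 0, "ay": 0, "az": 0, "fingers": 0}, {"dx": 48, "dy": 99, "dz": 0, "ax": 0, "ay": 0, "az": 0, "fingers": 0}, {"dx": 62, "dy": 132, "dz": 0, "ax": 0, "ay": 0, "az": 0, "fingers": 0}, {"dx": 62, "dy": 132, "dz": 0, "ax": 0, "ay": 0, "az": 0, "fingers": 0}])

```text
time: 6.6
tcp_pos: [0.5636, -0.111, 0.2394]
tcp_rot: [[0.104, 0.995, -0.001], [0.995, -0.104, 0.003], [0.003, -0.002, -1.0]]
ft_force: [-0.9, 0.1, -0.3]
gripper_width: -0.0
gripper_force: 0.0
```

drive_tool(moves=[{"dx": 0, "dy": 0, "dz": 30, "ax": 0, "ay": 0, "az": 0, "fingers": 0}, {"dx": 0, "dy": 0, "dz": 68, "ax": 0, "ay": 0, "az": 0, "fingers": 0}, {"dx": 0, "dy": 0, "dz": 68, "ax": 0, "ay": 0, "az": 0, "fingers": 0}, {"dx": 0, "dy": 0, "dz": 68, "ax": 0, "ay": 0, "az": 0, "fingers": 0}])

```text
time: 7.0
tcp_pos: [0.5593, -0.1151, 0.1736]
tcp_rot: [[0.11, 0.994, -0.003], [0.994, -0.11, 0.0], [-0.0, -0.003, -1.0]]
ft_force: [0.1, -0.3, 1.2]
gripper_width: 0.0004
gripper_force: 0.0
```

Run:
```python
from h import *
s=r.observe();print(s["time"],fx(s["tcp_pos"]).round(4),np.array(s["ft_force"]).round(1))
P,c=cloud(r.get_image("side"));F=fx(P)
m=(c[:,2]>100)&(c[:,1]<70)&(F[:,2]>.1)&(F[:,2]<.21)&(abs(F[:,0]-.035)<.05)&(abs(F[:,1]-.08)<.06)
print(m.sum(),F[m].mean(0),F[m].min(0),F[m].max(0))
```

```text
7.0 [0.0354 0.0327 0.1736] [ 0.1 -0.3  1.2]
154 [0.03017788 0.06405337 0.14006299] [0.01808849 0.02179412 0.10821936] [0.04095615 0.07596395 0.20162694]
```

drive_tool(moves=[{"dx": 14, "dy": 0, "dz": 0, "ax": 0, "ay": 0, "az": 0, "fingers": 0}, {"dx": 26, "dy": 0, "dz": 1, "ax": 0, "ay": 0, "az": 0, "fingers": 0}, {"dx": 34, "dy": 0, "dz": 2, "ax": 0, "ay": 0, "az": 0, "fingers": 0}, {"dx": 42, "dy": 0, "dz": 3, "ax": 0, "ay": 0, "az": 0, "fingers": 0}, {"dx": 49, "dy": 0, "dz": 5, "ax": 0, "ay": 0, "az": 0, "fingers": 0}])

```text
time: 7.55
tcp_pos: [0.5669, -0.068, 0.1712]
tcp_rot: [[0.111, 0.994, 0.004], [0.994, -0.111, -0.004], [-0.003, 0.004, -1.0]]
ft_force: [-0.5, -5.2, 5.3]
gripper_width: -0.0002
gripper_force: 3.1
```

```bash
cat > lv.py <<'E'
from h import *
s=r.observe();p=fx(s["tcp_pos"])*1000;print(s["time"],p.round(1),np.array(s["ft_force"]).round(1))
for n in ["side","scene"]:
    im=r.get_image(n)
    for q in r.mark_of(n,"lever_grip")[:2]:
        u,v=q["centre"][0]*560,q["centre"][1]*420
        R,_=cv2.Rodrigues(np.array(im["rvec"],float))
        o=fx((-R.T@np.array(im["tvec"],float).ravel()));d=fx(unproj(im,u,v,d=1.))-o
        X=o+d*(.035-o[0])/d[0]; print(n,round(q["conf"],2),X.round(3),"lean",np.arctan2(X[1]-.062,X[2]-.062).round(2))
E
python3 lv.py
```

```text
7.55 [ 37.8  80.5 171.2] [-0.5 -5.2  5.3]
side 0.67 [0.035 0.096 0.153] lean 0.36
scene 0.71 [0.035 0.104 0.154] lean 0.43
```

drive_tool(moves=[{"dx": 9, "dy": -2, "dz": 4, "ax": 0, "ay": 0, "az": 0, "fingers": 0}, {"dx": 18, "dy": -2, "dz": 8, "ax": 0, "ay": 0, "az": 0, "fingers": 0}, {"dx": 26, "dy": -2, "dz": 13, "ax": 0, "ay": 0, "az": 0, "fingers": 0}, {"dx": 34, "dy": -2, "dz": 20, "ax": 0, "ay": 0, "az": 0, "fingers": 0}, {"dx": 41, "dy": -2, "dz": 26, "ax": 0, "ay": 0, "az": 0, "fingers": 0}])

```text
time: 8.25
tcp_pos: [0.5695, -0.0246, 0.1437]
tcp_rot: [[0.11, 0.994, 0.003], [0.994, -0.11, 0.001], [0.001, 0.003, -1.0]]
ft_force: [2.7, -2.3, 3.1]
gripper_width: -0.0001
gripper_force: 1.8
```

```bash
python3 lv.py
```

```text
8.25 [ 35.6 123.8 143.7] [ 2.7 -2.3  3.1]
side 0.59 [0.035 0.108 0.131] lean 0.59
side 0.51 [ 0.035  0.001 -0.017] lean -2.48
```

drive_tool(moves=[{"dx": 6, "dy": 0, "dz": 8, "ax": 0, "ay": 0, "az": 0, "fingers": 0}, {"dx": 12, "dy": 0, "dz": 17, "ax": 0, "ay": 0, "az": 0, "fingers": 0}, {"dx": 17, "dy": 0, "dz": 26, "ax": 0, "ay": 0, "az": 0, "fingers": 0}, {"dx": 21, "dy": 0, "dz": 36, "ax": 0, "ay": 0, "az": 0, "fingers": 0}, {"dx": 22, "dy": 0, "dz": 42, "ax": 0, "ay": 0, "az": 0, "fingers": 0}])

```text
time: 8.95
tcp_pos: [0.5689, -0.0022, 0.099]
tcp_rot: [[0.108, 0.994, -0.004], [0.994, -0.108, 0.001], [0.0, -0.004, -1.0]]
ft_force: [-1.2, 0.5, 0.4]
gripper_width: 0.0001
gripper_force: 0.0
```

drive_tool(moves=[{"dx": 0, "dy": 0, "dz": 0, "ax": 0, "ay": 0, "az": 0, "fingers": 0}, {"dx": 0, "dy": 0, "dz": 0, "ax": 0, "ay": 0, "az": 0, "fingers": 0}])

```text
time: 9.15
tcp_pos: [0.5704, -0.0037, 0.101]
tcp_rot: [[0.11, 0.994, -0.001], [0.994, -0.11, -0.0], [-0.0, -0.001, -1.0]]
ft_force: [-0.6, -0.6, 0.5]
gripper_width: 0.0002
gripper_force: 0.0
```

drive_tool(moves=[{"dx": 0, "dy": 0, "dz": -40, "ax": 0, "ay": 0, "az": 0, "fingers": 0}, {"dx": 0, "dy": 0, "dz": -90, "ax": 0, "ay": 0, "az": 0, "fingers": 0}, {"dx": 0, "dy": -50, "dz": -140, "ax": 0, "ay": 0, "az": 0, "fingers": 0}, {"dx": 0, "dy": -100, "dz": -140, "ax": 0, "ay": 0, "az": 0, "fingers": 0}, {"dx": -40, "dy": -140, "dz": -140, "ax": 0, "ay": 0, "az": 0, "fingers": 0}])

```text
time: 9.65
tcp_pos: [0.4438, -0.0147, 0.2432]
tcp_rot: [[0.102, 0.995, 0.006], [0.995, -0.102, 0.003], [0.004, 0.006, -1.0]]
ft_force: [0.5, -1.2, 1.2]
gripper_width: 0.0003
gripper_force: 0.0
```

drive_tool(moves=[{"dx": -40, "dy": 0, "dz": 0, "ax": 0, "ay": 0, "az": 0, "fingers": 0}, {"dx": -80, "dy": 0, "dz": 0, "ax": 0, "ay": 0, "az": 0, "fingers": 0}, {"dx": -100, "dy": 0, "dz": 0, "ax": 0, "ay": 0, "az": 0, "fingers": 0}, {"dx": -100, "dy": 0, "dz": 0, "ax": 0, "ay": 0, "az": 0, "fingers": 0}, {"dx": -100, "dy": 0, "dz": 0, "ax": 0, "ay": 0, "az": 0, "fingers": 0}])

```text
time: 10.15
tcp_pos: [0.4326, -0.1179, 0.2408]
tcp_rot: [[0.111, 0.994, 0.001], [0.994, -0.111, 0.001], [0.001, 0.001, -1.0]]
ft_force: [-0.1, 0.4, 0.6]
gripper_width: -0.0005
gripper_force: 0.0
```

```bash
python3 bl.py; python3 lv.py;python3 - <<'E'
from h import *
f=r.get_image("wrist")["frame"];cv2.imwrite("pics/end.png",f)
E
```

```text
10.2 [-0.0901  0.0171  0.2406] [-0.5 -0.2 -0.7]
0.97
[-0.0356  0.004   0.035 ]
[0.0574 0.0038 0.035 ]
[ 0.0642 -0.0586  0.035 ]
[-0.0332 -0.0587  0.035 ]
0.56
[-0.2422 -0.2033  0.035 ]
[-0.2079 -0.1671  0.035 ]
[-0.2006 -0.1765  0.035 ]
[-0.2349 -0.2131  0.035 ]
10.25 [-90.1  17.5 240.5] [ 0.3  0.7 -0.6]
side 0.64 [ 0.035  0.007 -0.01 ] lean -2.48
side 0.55 [0.035 0.176 0.048] lean 1.69
scene 0.69 [0.035 0.148 0.079] lean 1.37
scene 0.15 [ 0.035 -0.139 -0.062] lean -2.12
```

View pics/end.png

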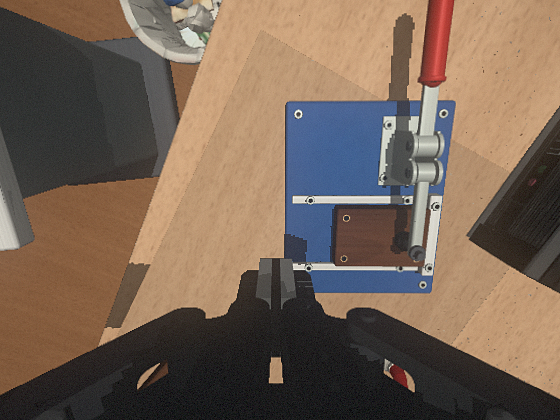

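The handle is flat at (435,40) and the arm is down, with its foot on the blank at (403,243). One quick check of the fence gap before handing in.

Run:
```python
from h import *
im=r.get_image("wrist")
for y in (-.008,-.05):
    for x in np.arange(.046,.076,.0015):
        u,v=proj(im,wd([x,y,.033]))[0]; u,v=int(round(u)),int(round(v))
        print(round(x,4),(u,v),im["frame"][v,u],fx(unproj(im,u,v)).round(4))
    print()
```

```text
0.046 (415, 216) [144 153 152] [0.0311 0.0018 0.0699]
0.0475 (417, 216) [187 198 197] [0.0328 0.0018 0.0698]
0.049 (418, 216) [184 193 193] [0.0335 0.0019 0.0702]
0.0505 (420, 216) [175 186 183] [0.0356 0.0016 0.0692]
0.052 (422, 216) [170 182 179] [0.0372 0.0017 0.0695]
0.0535 (423, 216) [172 185 180] [0.0376 0.002  0.0705]
0.055 (425, 216) [116 130 134] [0.0395 0.0019 0.0702]
0.0565 (426, 216) [49 64 90] [ 0.0555 -0.0078  0.0349]
0.058 (428, 216) [50 62 89] [ 0.0581 -0.0083  0.0333]
0.0595 (429, 216) [ 74  83 101] [ 0.0585 -0.0079  0.0346]
0.061 (431, 216) [207 217 220] [ 0.0629 -0.0095  0.0288]
0.0625 (433, 216) [208 216 219] [ 0.0653 -0.0098  0.0277]
0.064 (434, 216) [208 218 219] [ 0.0654 -0.0092  0.0298]
0.0655 (436, 216) [203 214 217] [ 0.0679 -0.0096  0.0285]
0.067 (437, 216) [200 211 214] [ 0.0687 -0.0095  0.0288]
0.0685 (439, 216) [207 220 224] [ 0.0705 -0.0094  0.0291]
0.07 (440, 216) [129 116 110] [ 0.0787 -0.0137  0.0135]
0.0715 (442, 216) [113 148 185] [ 0.0876 -0.0177 -0.0009]
0.073 (444, 216) [115 147 183] [ 0.0894 -0.0175 -0.0002]
0.0745 (445, 216) [110 144 179] [ 0.
[... 441 characters left out ...]
 -0.0308  0.0802]
0.058 (423, 256) [88 92 91] [ 0.037  -0.0305  0.081 ]
0.0595 (425, 256) [132 136 137] [ 0.039  -0.0308  0.0803]
0.061 (426, 256) [205 217 222] [ 0.0629 -0.0515  0.0282]
0.0625 (428, 256) [205 213 216] [ 0.0649 -0.0515  0.0282]
0.064 (429, 256) [201 210 214] [ 0.0661 -0.0516  0.0279]
0.0655 (431, 256) [200 210 212] [ 0.0673 -0.051   0.0295]
0.067 (432, 256) [197 209 212] [ 0.0692 -0.0517  0.0277]
0.0685 (434, 256) [204 216 221] [ 0.0714 -0.0519  0.0271]
0.07 (435, 256) [126 106  94] [ 0.0786 -0.0571  0.0139]
0.0715 (437, 256) [107 139 177] [ 0.0877 -0.063  -0.0008]
0.073 (438, 256) [107 140 173] [ 0.0889 -0.0631 -0.0012]
0.0745 (440, 256) [114 145 182] [ 0.091 -0.063 -0.001]
```

```bash
python3 -c "
from bench import r
print(r.hand_in())"
```

```text
the job is handed in; nothing more can be done
None
```

I pushed the blank home against the fence, snapped the clamp handle over into lock and handed the job in at about 10 s. My last checks showed the blank's far edge at the fence, the handle flat and the arm down on the blank, but the foot's holding force wasn't measured and the hand-in gave no verdict.

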